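# Set an eccentric guide roller with a gauge from its slide-lid box

## Robot

A 7-joint arm with a two-finger parallel gripper is mounted at the origin on the work surface. World frame = base frame: x ahead of the robot, y to its left, z up, the work surface at z = 0. Lengths are in m, angles in rad, forces in N, time in s.
With the tool pointing down it reaches from about 0.425 to 0.925 m from the base axis. Payload 6.8 kg.
Tool frame: the origin (TCP) lies midway between the tips of the shut fingers; the grasp point (between the pads) lies 19 mm behind it; x points along the fingers, y is the direction in which the jaws open and shut, and the axes are right-handed (so a half turn about x gives the same grasp; the last joint's range is limited). The gripper opens to 85 mm and grips with 20 to 120 N. Pads are 22 mm wide; open, the fingers measure 114 mm over their backs; the gripper's body (76 mm by 85 mm) begins 54 mm behind the grasp point. The pads swing forward as they close: fully open they stand 13 mm farther back than shut.
Start: joints at [-1.408, 0.477, 0.022, 1.555, -0.011, 1.109, -0.083], TCP at [0.181, 0.65, 0.201] pointing down, gripper open.
Joint ranges: [-2.96, 2.96], [-0.34, 2.1], [-1.41, 1.46], [0.24, 2.44], [-1.37, 4.51], [0.17, 1.92], [-2.96, 2.96]. Speed limits (rad/s): [2.39, 2.39, 3.14, 3.14, 3.14, 3.14, 3.14].

## Interface

Orientations are given as a rotation vector (axis times angle).
In Python, from bench import r gives the robot as it stands.
- The arm moves only by the tool carry_out, never from a script. Its argument "targets" is one flat list of numbers, 7 for each row, row after row: the finger opening in m, from 0 to 0.0854, then the shift along the tool's x, y, z in m, then the turn, a rotation vector about the tool's x, y, z in units of 5 degrees (1.0 is 5 degrees). A call has 1 to 12 rows; each row is the pose to reach, as a shift and turn from the pose measured when the call began, along the tool's axes at that moment; what a row does not reach only later rows make up. A row lasts 1/8 s, in which the tool goes at most 62.5 mm and 10.7 degrees, less where a joint would pass 70% of its speed; a pose out of reach is approached as far as the arm can. A call with a gripper value outside its range is refused whole. The fingers move at their own pace and stop on an object; "squeeze" is the grip in N (left out, the last holds). Time passes only in rows, so rows that repeat a pose let the fingers close. It gives the time, the measured TCP pose, the force and the opening at its end, in the units of the state.
- r.get_obs(): the state, without advancing time (a new reading comes with each control period).
- r.grab_frame(name): name is "scene" or "top"; returns the picture (384x512x3 uint8, blue, green, red); there is no depth.
- r.camera_info(name): a dict with "fx", "fy", "cx", "cy" (pixels), "xyz" and "orientation" of the camera in the world. Camera axes: x right, y up, looking along -z (the intrinsics and any distortion apply to the point x, -y, -z); pixel columns grow to the right and rows downward; lengths in m; the calibration is good to about 2 mm. A picture is of the moment at which its call begins. camera_info takes no time and is no camera call.
- r.hand_in(): hands the job in, once; it reports no verdict.
The state is a dict: "clock": time; "joints": joint angles; "qvel": joint speeds; "tau": joint torques, N m; "tcp_pos": TCP position; "orientation": TCP orientation; "contact_force": force on the tool from outside, world axes, zero at the start; "moment": the same for the moment, N m; "grip_width": finger opening in m.
Only numpy, scipy, OpenCV 4.12 (cv2) and the standard library are available. Lean on these libraries where they do the work, as an engineer would, in place of code of your own. Each camera call takes 0.05 s, during which the arm holds its last target. There are 200 camera calls.

## Task

Open the gauge box by lifting the front end of its sliding lid over the stop lip and drawing it off, and lay the lid flat on the bench, handle up. Stand the gauge bar on the jig plate along the fence, its middle roughly beside the roller, and turn the eccentric by its lever clockwise until the roller just touches the gauge and holds it lightly against the fence. Then, keeping it down on the plate, slide the gauge out along the fence towards the plate's long end until it is clear of the roller, and leave it standing there with the roller still set; do not disturb the bottle, tape roll or hammer.

Things in the scene. Friction and masses are not known exactly. Their poses are not given: they have to be found in the camera images.
- jig: Plywood plate 215 x 115 x 12 mm fixed to the bench. Origin at its underside, 54 mm (in +y) from the eccentric's pivot. It reaches from x = -75 to x = +140 mm (the long end) and from y = -90 to y = +25 mm; x runs along the fence, the lever side is -y. Top face at z = 12 mm.
- fence: Aluminium bar 210 x 18 x 18 mm, fixed on the plate along jig x, from x = -72 to +137 mm. Origin at the bottom edge of its working face (the face looking to -y), abreast of the pivot; axes as the jig's. It is set up to 4 mm nearer to or farther from the pivot from one time to the next. It is 18 mm high.
- pivot (a point): Axis of the eccentric, at the level of the lever arm's top (24 mm above the plate's top). Fixed in the jig at x = 0, y = -54 mm.
- roller_axis (a point): Centre of the dark steel guide roller, 48 mm in diameter, 15 mm thick, from 2 to 17 mm above the plate. It spins freely on the eccentric, whose centre lies 15 mm from the pivot. The gap between roller and fence = distance of this axis from the fence's working face minus 24 mm; it is 36 to 49 mm at the start and must become the gauge's 30 mm.
- cam (a joint): Angle of the eccentric, rad, 0 to 2.7, 0 to 0.8 at the start. Grows clockwise seen from above. At 0 the roller is farthest from the fence and the lever points along jig +x; at 1.57 the lever points along jig -y. Roller axis to fence face = (pivot to fence face) + 15 mm x cos(angle). It stays where it is left (friction 0.13 N m; it gives way under more than about 9 N on the roller).
- lever_post (a point): Middle of the black upright round post at the lever's end, to grip or push: 18 mm in diameter, 56 mm tall, from 24 to 80 mm above the plate's top, 80 mm from the pivot. The flat steel arm below it is 16 mm wide, from 18 to 24 mm above the plate.
- gauge_box: Open-topped wooden box 130 x 150 mm fixed to the bench, walls 10 mm thick and 82 mm high, floor 6 mm thick, inside 110 x 130 mm. Origin at the centre of its underside; front is -x. The lid lies on the walls.
- stop_lip (a point): Middle of the top edge of the stop lip across the box's front, 5 mm above the walls: it bars the lid, whose underside must be raised above it before the lid can slide to -x.
- keepers (a point): Point midway between the two side keepers, at their underside, 15 mm above the walls. They reach 10 mm inwards from the outside over the lid's side edges along the rear half of the box (x above 0), so that the 6 mm lid can rise or tilt by up to 9 mm there. After sliding 62 mm to -x the lid is clear of them and can be lifted off. Their top is at z = 101 mm.
- lid_grip (a point): Centre of the wooden handle fin on the lid: 40 mm long (along the lid's x), 12 mm thick (y), 36 mm tall, standing on the lid's plate; this point is 18 mm above the plate's top face, 24 mm above the lid's underside, and 35 mm in front (-x) of the lid's centre.
- lid_plate (a point): Centre of the loose lid's plate, 120 x 138 x 6 mm plywood, half-way through its thickness; 85 mm above the bench when on the box. About 150 g. Lid and box axes agree at the start.
- gauge_mid (a point): Centre, half-way up, of the loose aluminium gauge, about 250 g: a bar 90 mm long (x), 30 mm wide (y), 22 mm high, with an upright fin along its middle 45 mm long, 14 mm thick, reaching up to 70 mm in all, to be gripped. This point is 35 mm above its underside. It starts upright in the box, up to 8 mm off-centre and turned up to 0.12 rad from the box; it is the same both ways round.
- glue_bottle: Pale white-grey bottle with a black cap, 60 mm in diameter, 150 mm tall, origin at the centre of its underside. Leave alone.
- tape_roll: Cardboard-brown roll of tape lying flat, 90 mm in diameter, 24 mm tall, origin at the centre of its underside. Leave alone.
- hammer: Hammer lying on the bench, 200 mm long along its x, head at +x; origin near the middle of its underside. Leave alone.
There are look-alikes about, which are no part of the job. Leave any turquoise or yellow look-alike of the part that bears lid_grip alone.

How it is judged:
On the way, in this order (a step that is already met when the one before it is completed fails the run):
1. the lid is off and lies flat on the bench, handle up (height (world z) of lid_plate below 0.009 m and angle between lid_plate's own z axis and vertical below 0.06 rad), for 0.2 s.
2. the gauge stands on the plate along the fence, beside the roller, and the roller is set to it (y of roller_axis in the frame of fence between -0.056 and -0.0525 m and y of gauge_mid in the frame of fence between -0.026 and -0.012 m and z of gauge_mid in the frame of fence between 0.031 and 0.041 m and angle between gauge_mid's own z axis and vertical below 0.1 rad and x of gauge_mid in the frame of fence between -0.045 and 0.02 m), for 0.2 s.
3. the gauge is slid, on the plate, part way out past the roller (y of roller_axis in the frame of fence between -0.056 and -0.0525 m and y of gauge_mid in the frame of fence between -0.026 and -0.012 m and z of gauge_mid in the frame of fence between 0.031 and 0.041 m and angle between gauge_mid's own z axis and vertical below 0.1 rad and x of gauge_mid in the frame of fence between 0.022 and 0.036 m), for 0.02 s.
4. the gauge is slid clear of the roller, still on the plate (y of roller_axis in the frame of fence between -0.056 and -0.0525 m and y of gauge_mid in the frame of fence between -0.026 and -0.012 m and z of gauge_mid in the frame of fence between 0.031 and 0.041 m and angle between gauge_mid's own z axis and vertical below 0.1 rad and x of gauge_mid in the frame of fence above 0.042 m), for 0.1 s.
At the end, for the whole second after the job is handed in: Lid flat on the bench, handle up; roller-fence gap 28.5 to 32 mm; gauge upright on the plate, within 11 mm of the fence, its middle at least 42 mm past the pivot towards the long end (clear of the roller); all at rest; bottle, roll and hammer moved under 20 mm (all of step 1 and all of step 4 and x of gauge_mid in the frame of fence below 0.13 m and linear speed of each of gauge, lid below 0.01 m/s); the robot touches nothing.
It fails at once if the glue bottle is pushed more than 20 mm or knocked over (distance of glue_bottle from where it was at the start of the episode above 0.02 m).
It fails at once if the tape roll is pushed more than 20 mm or knocked over (distance of tape_roll from where it was at the start of the episode above 0.02 m).
It fails at once if the hammer is pushed more than 20 mm or knocked over (distance of hammer from where it was at the start of the episode above 0.02 m).
It also fails if it takes over 72 s, if anything falls off the work surface, if the arm or the gripper's body presses on something with over 40 N, if the wrist force passes 120 N, or if a joint passes its speed limit or range.

## Working session

There is one attempt and no reset: what is moved stays moved. The work goes in short steps, Python scripts to look and compute and a tool call to move; the robot and the scene stay as the last step left them, time stands still between calls to the robot, and variables do not carry over. Pictures are saved under pics/ and viewed, about 8 in all and at most 12, crops included, and the job is handed in when it is done.

Besides the shell and the picture viewer there is one more tool, called after "Request:" as a command line: name --argument value ..., lists and objects as JSON in quotes. carry_out: Moves the arm, as the interface text tells. Its arguments: {"type":"object","properties":{"targets":{"type":"array","items":{"type":"number"}},"squeeze":{"type":"number"}},"required":["targets"]}

```bash
mkdir -p pics; ls; python3 - <<'E'
from bench import r
import cv2
o=r.get_obs()
for k in o: print(k,o[k])
for n in("scene","top"):
    print(n,r.camera_info(n)); cv2.imwrite(f"pics/{n}0.png",r.grab_frame(n))
E
```

```text
pics
clock 0.0
joints [-1.40810994  0.47775435  0.02232127  1.55648576 -0.01147263  1.10929982
 -0.08308687]
qvel [-1.68910126e-03  1.09136637e-03 -4.35183888e-05  1.72451728e-03
  1.38094262e-03  1.48440715e-03 -1.92176642e-03]
tau [ 5.04474392e-04 -5.96449149e+01  1.60835255e+00 -2.81198180e+01
  1.25821255e-02  9.51063121e-03  1.32528578e-05]
tcp_pos [0.18039476 0.64975991 0.20024161]
orientation [ 0.21108063  1.56042503 -0.21394152]
contact_force [-0.08300616 -0.26609035  0.16864285]
moment [ 0.02532838  0.04167257 -0.01475297]
grip_width 0.0854313065892034
scene {'fx': 348.3915287592754, 'fy': 348.3915287592754, 'cx': 258.381650206067, 'cy': 193.8854180420503, 'xyz': array([ 1.0791743 , -0.25542573,  0.88177987]), 'orientation': array([0.59175445, 0.33298784, 1.03195798])}
top {'fx': 367.5098336694502, 'fy': 367.5098336694502, 'cx': 252.0377794401148, 'cy': 192.9891535804356, 'xyz': array([0.29929842, 0.04902387, 1.10826501]), 'orientation': array([ 0.17516722, -0.18424404, -1.55948009])}
```

```bash
python3 - <<'E'
import cv2
for n in("scene","top"):
    cv2.imwrite(f"pics/{n}0b.png",cv2.resize(cv2.imread(f"pics/{n}0.png"),(800,600),interpolation=cv2.INTER_CUBIC))
E
```

```text
(no output)
```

View pics/top0b.png

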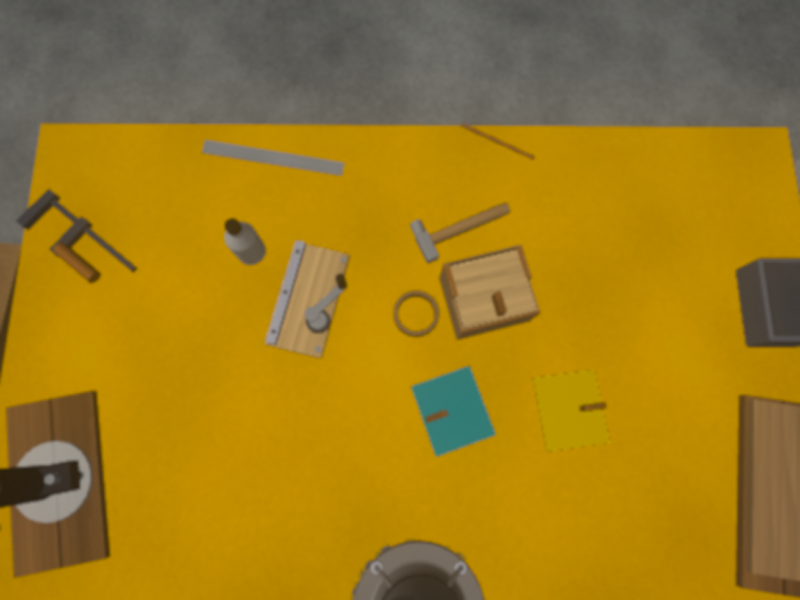

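View pics/scene0b.png

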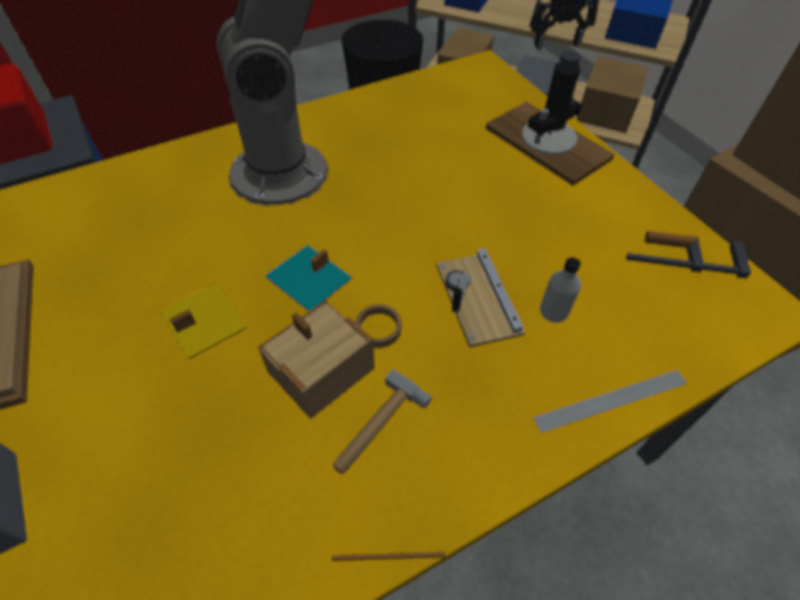

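Top picture (800x600): the box with the wooden lid is at (490,290), its fin at (499,303). The look-alikes are the turquoise lid at (452,410) and the yellow one at (572,410). The wooden lid on the box fits because it lies on the walls. The jig is at (308,300), with the fence on its left, the pivot near (317,318) and the post at (340,282). One enlarged crop will confirm this.

```bash
cat > h.py <<'E'
import numpy as np, cv2
from scipy.spatial.transform import Rotation as R
from bench import r
def cam(n):
    c=r.camera_info(n); return c,R.from_rotvec(c["orientation"]).as_matrix(),np.array(c["xyz"])
def ray(n,p):
    c,M,o=cam(n); p=np.atleast_2d(np.array(p,float))
    d=np.c_[(p[:,0]-c["cx"])/c["fx"],-(p[:,1]-c["cy"])/c["fy"],-np.ones(len(p))]@M.T
    return o,d
def onz(n,p,z):
    o,d=ray(n,p); return o+d*((z-o[2])/d[:,2])[:,None]
def proj(n,P):
    c,M,o=cam(n); q=(np.atleast_2d(P)-o)@M
    return np.c_[c["cx"]+c["fx"]*q[:,0]/-q[:,2],c["cy"]-c["fy"]*q[:,1]/-q[:,2]]
def grab(n,k=8):
    return np.mean([r.grab_frame(n).astype(float) for _ in range(k)],0).astype(np.uint8)
E
python3 - <<'E'
import cv2,numpy as np
t=cv2.imread("pics/top0.png"); s=cv2.imread("pics/scene0.png")
def c(im,x,y): # 100x75 crop x4
    q=cv2.resize(im[y:y+75,x:x+100],(400,300),interpolation=cv2.INTER_CUBIC)
    return cv2.convertScaleAbs(q,alpha=1.4)
cv2.imwrite("pics/c1.png",np.vstack([np.hstack([c(t,150,150),c(t,265,150)]),np.hstack([c(s,260,150),c(s,155,190)])]))
E
```

```text
(no output)
```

View pics/c1.png

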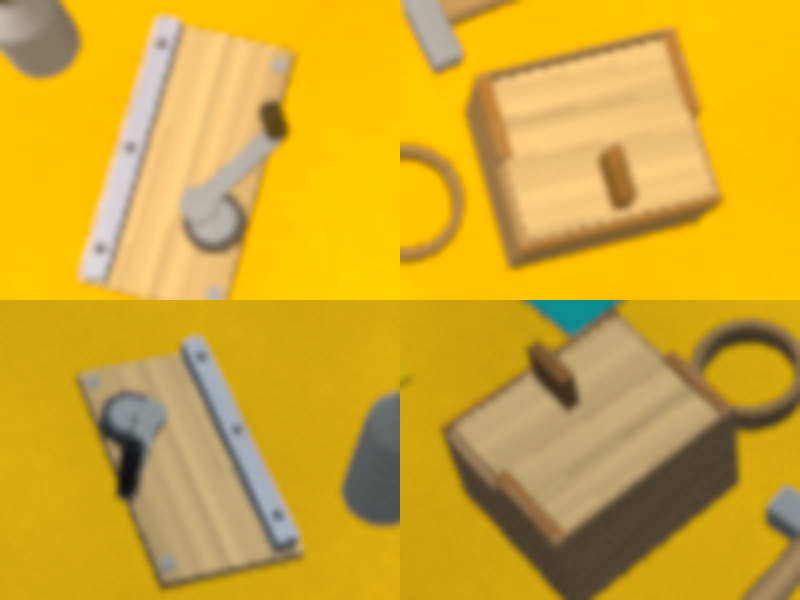

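The crop confirms it: the wooden-lidded box carries keepers on its rear half (away from the robot), and the fin stands towards the robot, so the front (-x) faces the robot. Now two enlarged crops with pixel grids for picking features.

```bash
python3 - <<'E'
from h import *
T=grab("top",8);S=grab("scene",8);cv2.imwrite("pics/T.png",T);cv2.imwrite("pics/S.png",S)
def c(im,x,y,w,h,k):
    q=cv2.resize(im[y:y+h,x:x+w],(w*k,h*k),interpolation=cv2.INTER_CUBIC)
    q=cv2.convertScaleAbs(q,alpha=1.3)
    for i in range(0,w,10):
        cv2.line(q,(int((i+.5)*k),0),(int((i+.5)*k),h*k),(255,0,0) ,1); cv2.putText(q,str(x+i),(int((i+.5)*k)+1,9),0,.35,(0,0,0),1)
    for i in range(0,h,10):
        cv2.line(q,(0,int((i+.5)*k)),(w*k,int((i+.5)*k)),(255,0,0),1); cv2.putText(q,str(y+i),(0,int((i+.5)*k)-1),0,.35,(0,0,0),1)
    return q
cv2.imwrite("pics/box.png",np.hstack([c(T,280,155,66,85,6),c(S,164,185,66,85,6)]))
cv2.imwrite("pics/jig.png",np.hstack([c(T,165,150,66,85,6),c(S,276,155,66,85,6)]))
E
```

```text
(no output)
```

View pics/box.png

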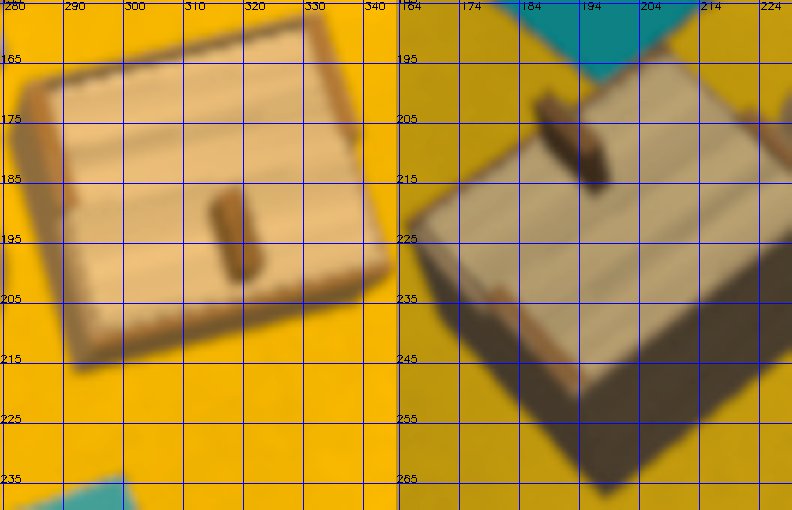

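View pics/jig.png

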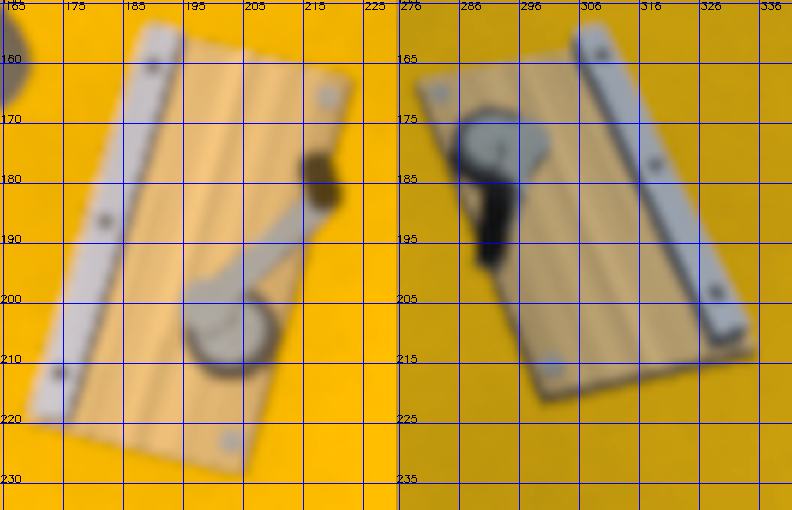

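```bash
cat > fit.py <<'E'
from h import *
from scipy.optimize import least_squares
def fit(cs,x0):
    # cs: (cam, px, local xyz, (use u-dir weights) )
    def W(p,L): 
        c,s=np.cos(p[2]),np.sin(p[2]); return np.array([p[0]+c*L[0]-s*L[1],p[1]+s*L[0]+c*L[1],L[2]])
    f=lambda p:np.concatenate([proj(n,W(p,L))[0]-u for n,u,L in cs])
    q=least_squares(f,x0,loss="soft_l1"); return q.x,f(q.x).reshape(-1,2)
E
python3 - <<'E'
from fit import *
np.set_printoptions(precision=4,suppress=True)
t,s="top","scene"
box=[(t,(284.5,168.7),(.065,.075,.101)),(t,(289.2,188.7),(0,.075,.101)),(t,(292.3,189.2),(0,.065,.101)),(t,(333.2,156.5),(.065,-.075,.101)),(t,(339.2,177.8),(0,-.075,.101)),(t,(337,179.2),(0,-.065,.101)),
(t,(292.8,212.5),(-.065,.075,.082)),(t,(344.5,198.2),(-.065,-.075,.082)),
(s,(165.8,221.5),(-.065,-.075,.082)),(s,(193.8,250.3),(.065,-.075,.101)),(s,(198.3,267),(.065,-.075,0)),(s,(178.8,233.2),(0,-.065,.101)),(s,(207.5,191.5),(-.065,.075,.087))]
p,e=fit(box,[.55,-.1,.2]); print("box",p);print(e.T)
fin=[(s,(197,216.5),(-.015,0,.088)),(t,(317.5,185.7),(-.015,0,.124)),(t,(320,201.7),(-.055,0,.088))]
q,e=fit(fin,p); print("lid",q,e.T)
jig=[(t,(223.8,163.2),(.14,-.09,.012)),(t,(205.2,228.8),(-.075,-.09,.012)),(s,(279.2,167.8),(-.075,-.09,.012)),(s,(299.8,220.3),(.14,-.09,.012)),(s,(334.8,213.2),(.14,.025,.012))]
j,e=fit(jig,[.5,.2,-.2]);print("jig",j);print(e.T)
def loc(P,j):
    c,s_=np.cos(j[2]),np.sin(j[2]);d=np.asarray(P)[:,:2]-j[:2];return np.c_[d[:,0]*c+d[:,1]*s_,-d[:,0]*s_+d[:,1]*c]
print("dots top",loc(onz(t,[(189.8,160.7),(182,186.2),(174.7,211.5)],.03),j).round(4).tolist())
print("dots scene",loc(onz(s,[(309.7,163.3),(318.8,181.8),(329,203.2)],.03),j).round(4).tolist())
print("post",loc(onz(t,[(217.5,177.8)],.092),j),loc(onz(s,[(290.8,196.7)],.036),j))
for n,z,pp in((t,0,(247/800*512,250/600*384)),(t,0.012,(416*.64,314*.64)),(t,.01,(425*.64,240*.64))):print(onz(n,[pp],z))
E
```

```text
box [ 0.5627 -0.1332  0.2474]
[[-1.5964 -0.302   0.0125 -0.1238  0.5005 -0.6588  1.4533  0.3024 -0.987
  -1.0139 -0.47    2.0197  1.0183]
 [-0.4917  0.9413 -0.3861 -0.2537 -0.4699 -1.0558  0.3605  2.1981  0.444
  -0.0133  0.8478 -1.7809 -0.3917]]
lid [ 0.564  -0.1338  0.2946] [[0.8437 0.3149 0.1201]
 [0.5336 0.2242 0.4389]]
jig [ 0.5394  0.2535 -0.2516]
[[ 0.017  -0.7061 -0.7335 -0.7777  0.3848]
 [-0.8259 -0.0665 -0.2115  0.2352 -0.4214]]
dots top [[0.1134, 0.0097], [0.03, 0.0091], [-0.0497, 0.0073]]
dots scene [[-0.0535, 0.0098], [0.0277, 0.0114], [0.1135, 0.0121]]
post [[ 0.0673 -0.0972]] [[ 0.0666 -0.0944]]
[[0.6633 0.34   0.    ]]
[[ 0.5301 -0.0003  0.012 ]]
[[ 0.6829 -0.0194  0.01  ]]
```

```bash
cat > plan.py <<'E'
from h import *
def cur():
    o=r.get_obs(); return o,np.array(o["tcp_pos"]),R.from_rotvec(o["orientation"])
def down(a):
    x=np.array([0,0,-1.]);y=np.array([np.cos(a),np.sin(a),0]);return R.from_matrix(np.c_[x,y,np.cross(x,y)])
def show(wps):
    """wps: (x,y,z of TCP, jaw angle a)"""
    o,p,Q=cur(); Y=Q.as_matrix()[:,1]; a0=np.arctan2(Y[1],Y[0])
    print("t",round(o["clock"],2),"tcp",p.round(4),"a0",round(a0,4),"tilt",Q.as_matrix()[:,0].round(3),"g",round(o["grip_width"],4),"F",np.round(o["contact_force"],1))
    for x,y,z,a in wps:
        a=a0+((a-a0+np.pi/2)%np.pi-np.pi/2)
        s=Q.inv().apply(np.array([x,y,z])-p); t=(Q.inv()*down(a)).as_rotvec()/np.radians(5)
        print(s.round(4).tolist(),t.round(2).tolist())
BOX=np.array([.563,-.1335,.255]); JIG=np.array([.5394,.2535,-.240])
def w(F,x,y): 
    c,s=np.cos(F[2]),np.sin(F[2]);return F[0]+c*x-s*y,F[1]+s*x+c*y
E
python3 - <<'E'
from plan import *
a=BOX[2]+np.pi/2
g=w(BOX,-.035,0);print(g)
show([(.45,.45,.26,a),(.6,.12,.26,a),(*g,.22,a),(*g,.11,a)])
E
```

```text
(np.float64(0.5291317846508998), np.float64(-0.14232858930220324))
t 0.9 tcp [0.1806 0.6504 0.2012] a0 1.3 tilt [-0.  0. -1.] g 0.0855 F [ 0.1 -0.2  0.6]
[-0.0588, -0.121, 0.3132] [-6.03, -0.0, -0.0]
[-0.0588, -0.3989, 0.5461] [-6.03, -0.0, -0.0]
[-0.0188, -0.6706, 0.548] [-6.03, -0.0, -0.0]
[0.0912, -0.6706, 0.548] [-6.03, -0.0, -0.0]
```

Request:
carry_out --targets '[0.085,-0.059,-0.06,0.157,-2,0,0,0.085,-0.059,-0.121,0.313,-3,0,0,0.085,-0.059,-0.121,0.313,-4,0,0,0.085,-0.059,-0.121,0.313,-5,0,0,0.085,-0.059,-0.121,0.313,-6,0,0,0.085,-0.059,-0.26,0.43,-6,0,0,0.085,-0.059,-0.399,0.546,-6,0,0,0.085,-0.059,-0.399,0.546,-6,0,0,0.085,-0.04,-0.53,0.547,-6,0,0,0.085,-0.019,-0.671,0.548,-6,0,0,0.085,-0.019,-0.671,0.548,-6,0,0,0.085,-0.019,-0.671,0.548,-6,0,0]'

```text
clock: 2.4
tcp_pos: [0.5255, 0.0501, 0.2382]
orientation: [-0.198, 1.561, 0.199]
contact_force: [1.4, 0.4, 0.4]
grip_width: 0.0848
```

```bash
python3 - <<'E'
from plan import *
a=BOX[2]+np.pi/2
g=w(BOX,-.035,0)
show([(*g,.22,a),(*g,.14,a),(*g,.107,a)])
E
```

```text
t 2.4 tcp [0.5255 0.0501 0.2382] a0 1.8236 tilt [ 0.001  0.    -1.   ] g 0.0848 F [1.4 0.4 0.4]
[0.0181, -0.1872, -0.0447] [-0.03, 0.01, -0.0]
[0.0981, -0.1872, -0.0447] [-0.03, 0.01, -0.0]
[0.1311, -0.1872, -0.0448] [-0.03, 0.01, -0.0]
```

Request:
carry_out --targets '[0.085,0.018,-0.09,-0.02,0,0,0,0.085,0.018,-0.187,-0.045,0,0,0,0.085,0.018,-0.187,-0.045,0,0,0,0.085,0.018,-0.187,-0.045,0,0,0,0.085,0.08,-0.187,-0.045,0,0,0,0.085,0.098,-0.187,-0.045,0,0,0,0.085,0.098,-0.187,-0.045,0,0,0]'

```text
clock: 3.28
tcp_pos: [0.5279, -0.141, 0.1388]
orientation: [-0.198, 1.564, 0.2]
contact_force: [-0.3, 0.3, 0.6]
grip_width: 0.0848
```

```bash
python3 - <<'E'
from plan import *
a=BOX[2]+np.pi/2
g=w(BOX,-.035,0)
show([(*g,.094,a)])
S=grab("scene",1);T=grab("top",1)
f=lambda I,x,y:cv2.convertScaleAbs(cv2.resize(I[y:y+110,x:x+80],(400,550),interpolation=cv2.INTER_CUBIC),alpha=1.4)
cv2.imwrite("pics/g1.png",np.hstack([f(S,150,150),f(T,270,120)]))
E
```

```text
t 3.27 tcp [ 0.5279 -0.141   0.1388] a0 1.8246 tilt [-0.002  0.001 -1.   ] g 0.0848 F [-0.3  0.3  0.6]
[0.0448, -0.0016, 0.001] [-0.01, -0.02, -0.02]
```

View pics/g1.png

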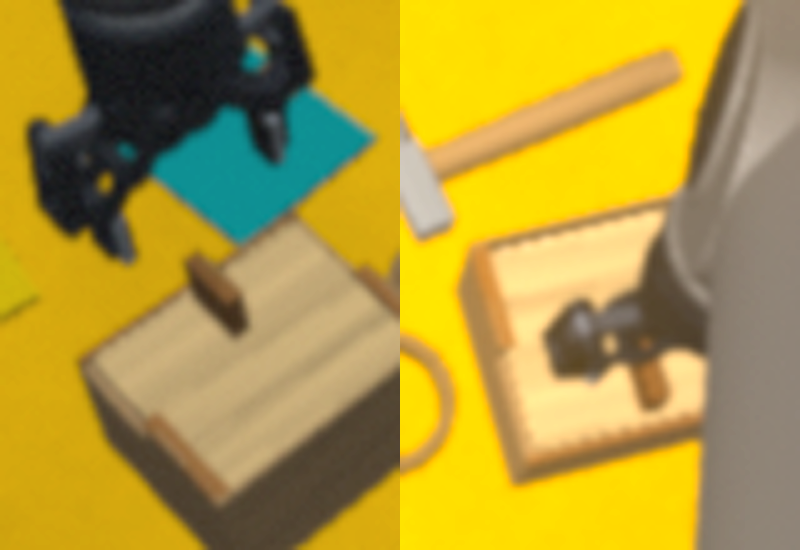

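The jaws straddle the fin: tips at (125,255) and (275,155) in the left panel, with the fin below them at (215,285). Next I descend and close.

Request:
carry_out --targets '[0.085,0.022,-0.002,0.001,0,0,0,0.085,0.044,-0.002,0.001,0,0,0,0.085,0.044,-0.002,0.001,0,0,0,0.0,0.044,-0.002,0.001,0,0,0,0.0,0.044,-0.002,0.001,0,0,0,0.0,0.044,-0.002,0.001,0,0,0,0.0,0.044,-0.002,0.001,0,0,0,0.0,0.044,-0.002,0.001,0,0,0,0.0,0.044,-0.002,0.001,0,0,0]' --squeeze 40

```text
clock: 4.5
tcp_pos: [0.5312, -0.1434, 0.0969]
orientation: [-0.199, 1.559, 0.199]
contact_force: [-0.0, 0.1, -0.5]
grip_width: -0.0004
```

```bash
python3 - <<'E'
from plan import *
show([])
S=grab("scene",1);T=grab("top",1)
f=lambda I,x,y:cv2.convertScaleAbs(cv2.resize(I[y:y+100,x:x+66],(396,600),interpolation=cv2.INTER_CUBIC),alpha=1.4)
print(proj("scene",[r.get_obs()["tcp_pos"]]),proj("scene",[[*w(BOX,-.035,0),.124]]))
cv2.imwrite("pics/g2.png",np.hstack([f(S,160,160),f(T,280,140)]))
E
```

```text
t 4.5 tcp [ 0.5312 -0.1434  0.0969] a0 1.8243 tilt [ 0.002  0.    -1.   ] g -0.0004 F [-0.   0.1 -0.5]
[[192.98296973 210.9794385 ]] [[191.67924417 204.51109537]]
```

View pics/g2.png

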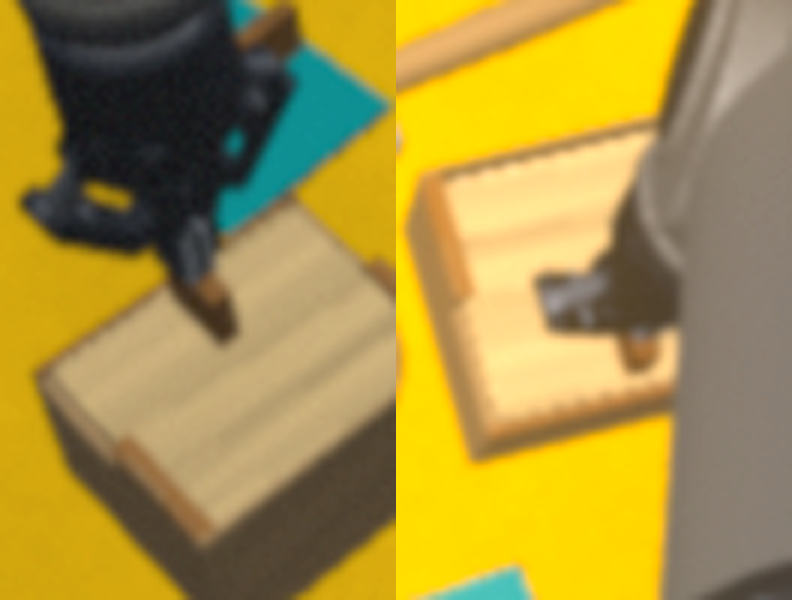

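The left panel shows the finger tips over the fin's front half at about (195,265), yet the opening reads 0. That disagrees with a 12 mm fin between the pads. I'll lift a little and compare pictures numerically.

Request:
carry_out --targets '[0.0,-0.004,0,0,0,0,0,0.0,-0.008,0,0,0,0,0,0.0,-0.008,0,0,0,0,0,0.0,-0.008,0,0,0,0,0]'

```text
clock: 5.1
tcp_pos: [0.5312, -0.1434, 0.105]
orientation: [-0.199, 1.559, 0.199]
contact_force: [0.2, 0.3, -0.1]
grip_width: 0.0002
```

```bash
python3 - <<'E'
from plan import *
show([])
S=grab("scene",4);cv2.imwrite("pics/S2.png",S)
S0=cv2.imread("pics/S.png")
for nm,(x,y,W,H) in {"fin rear":(196,207,6,11),"lid front corner":(200,187,14,12),"lid right edge":(165,216,14,14),"static hammer":(250,240,20,15)}.items():
    a=cv2.cvtColor(S0[y:y+H,x:x+W],6);b=cv2.cvtColor(S[y-6:y+H+6,x-6:x+W+6],6)
    m=cv2.matchTemplate(b,a,cv2.TM_CCOEFF_NORMED);_,v,_,l=cv2.minMaxLoc(m);print(nm,l[0]-6,l[1]-6,round(v,3),round(float(m[6,6]),3))
f=lambda I,x,y:cv2.convertScaleAbs(cv2.resize(I[y:y+66,x:x+44],(396,594),interpolation=cv2.INTER_CUBIC),alpha=1.8)
cv2.imwrite("pics/g3.png",np.hstack([f(S0,168,180),f(S,168,180)]))
E
```

```text
t 5.1 tcp [ 0.5312 -0.1434  0.105 ] a0 1.8244 tilt [ 0.002  0.    -1.   ] g 0.0002 F [ 0.2  0.3 -0.1]
fin rear 0 0 1.0 1.0
lid front corner 0 0 0.967 0.967
lid right edge 0 0 0.999 0.999
static hammer 0 0 0.999 0.999
```

View pics/g3.png

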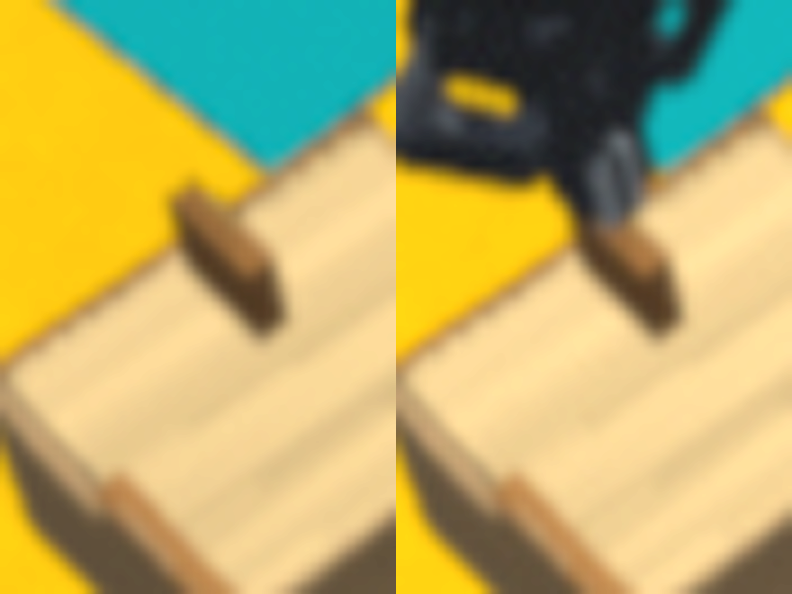

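```bash
python3 - <<'E'
from plan import *
np.set_printoptions(precision=4,suppress=True)
print("open tips mid pred",proj("scene",[[.5279,-.141,.152]]),"seen (190,191)")
print("tips now",proj("scene",[[.5312,-.1434,.105]]))
for x in(-.055,-.015):
  for z in(.088,.124): print("fin",x,z,proj("scene",[[*w(BOX,x,0),z]])[0],proj("top",[[*w(BOX,x,0),z]])[0])
def tri(pt,ps):
    o1,d1=ray("top",pt);o2,d2=ray("scene",ps);d1,d2=d1[0],d2[0]
    k=np.linalg.lstsq(np.c_[d1,-d2],o2-o1,rcond=None)[0];a=o1+k[0]*d1;b=o2+k[1]*d2
    return (a+b)/2,np.linalg.norm(a-b)
c,s=np.cos(BOX[2]),np.sin(BOX[2])
# S crop: px=168+u/9-.5 ; front top (195,190) rear top (262,262) rear bottom (268,335)
f=lambda u,v:(168+(u)/9-.45,180+v/9-.45)
for nm,u,z in(("front top",(190,188),.124),("rear top",(258,262),.124),("rear bottom",(268,332),.088)):
    P=onz("scene",[f(*u)],z)[0]; d=P[:2]-BOX[:2]; print(nm,f(*u),P,"box",c*d[0]+s*d[1],-s*d[0]+c*d[1])
# top: far end top, near end bottom
for nm,u,z in(("far top",(317.5,185.7),.124),("near bot",(320,201.7),.088)):
    P=onz("top",[u],z)[0]; d=P[:2]-BOX[:2]; print(nm,P,"box",c*d[0]+s*d[1],-s*d[0]+c*d[1])
E
```

```text
open tips mid pred [[190.4787 197.7283]] seen (190,191)
tips now [[192.5798 209.2947]]
fin -0.055 0.088 [189.1022 207.7304] [319.2893 202.6846]
fin -0.055 0.124 [187.1608 200.0579] [321.7109 200.0406]
fin -0.015 0.088 [197.9824 216.587 ] [315.2455 189.4092]
fin -0.015 0.124 [196.2824 209.0478] [317.5067 186.3299]
front top (188.66111111111113, 200.4388888888889) [ 0.5129 -0.1443  0.124 ] box -0.05124806627802011 0.002178627586807591
rear top (196.21666666666667, 208.66111111111113) [ 0.5473 -0.137   0.124 ] box -0.016105419495428232 0.0006281293151938856
rear bottom (197.32777777777778, 216.4388888888889) [ 0.5472 -0.1387  0.088 ] box -0.01659181451110913 -0.0010028099770432227
far top [ 0.5503 -0.1373  0.124 ] box -0.013273612265809873 -0.0005002642516510692
near bot [ 0.5126 -0.1495  0.088 ] box -0.05276820052686968 -0.002781993161018669
```

```bash
python3 - <<'E'
from plan import *
np.set_printoptions(precision=1,suppress=True)
a=1.8246;Y=np.array([np.cos(a),np.sin(a),0]);X=np.array([np.sin(a),-np.cos(a),0])
P=np.array([.5279,-.141,.152])
for nm,d in(("as is",0*Y),("z+.03",np.array([0,0,.03])),("back .025",-.025*X)):
    print(nm)
    for k in(.043,.057,-.043): 
        q=P+d+k*Y; print(k,"scene g1",(proj("scene",[q])[0]-[150,150])*5,"top g1",(proj("top",[q])[0]-[270,120])*5+[400,0],"top hi",(proj("top",[q+[0,0,.06]])[0]-[270,120])*5+[400,0])
E
python3 - <<'E'
import cv2,numpy as np
g=cv2.imread("pics/g1.png")
cv2.imwrite("pics/g4.png",cv2.resize(cv2.convertScaleAbs(g[250:450,520:720],alpha=1.6),(600,600),interpolation=cv2.INTER_CUBIC))
E
```

```text
as is
0.043 scene g1 [268.  194.3] top g1 [578.2 375.5] top hi [596. 349.]
0.057 scene g1 [288.8 180.2] top g1 [553.1 381.8] top hi [569.2 355.7]
-0.043 scene g1 [134.1 284.8] top g1 [731.9 337. ] top hi [759.2 308.2]
z+.03
0.043 scene g1 [261.5 158.5] top g1 [586.8 362.7] top hi [605.7 334.5]
0.057 scene g1 [282.9 144.3] top g1 [560.9 369.2] top hi [578.1 341.4]
-0.043 scene g1 [123.6 250.1] top g1 [745.1 323. ] top hi [774.2 292.5]
back .025
0.043 scene g1 [239.1 167.3] top g1 [591.4 420. ] top hi [610.1 396.2]
0.057 scene g1 [259.9 153.5] top g1 [566.1 426.3] top hi [583.2 403. ]
-0.043 scene g1 [105.6 255.7] top g1 [745.9 381. ] top hi [774.2 354.9]
```

View pics/g4.png

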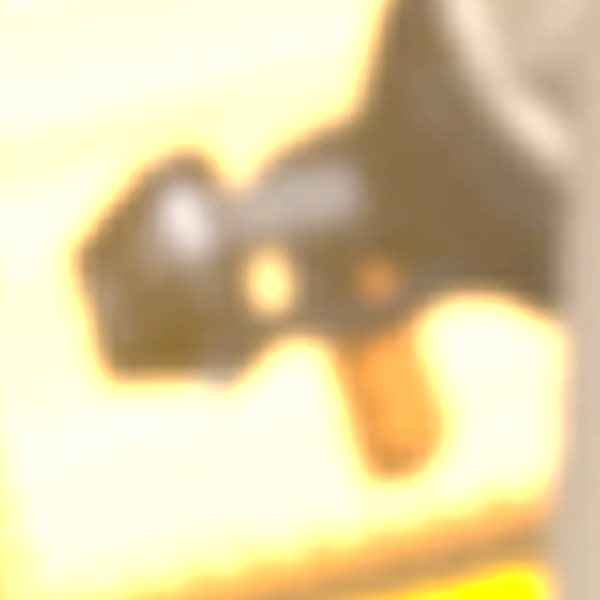

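The finger tips appear about 25–30 mm higher than the reported TCP in both views: tips at (275,155) and (125,255), against a prediction of (268,194) and (134,285). So they closed above the fin. I'll open, go lower and close again.

Request:
carry_out --targets '[0.085,-0.02,0,0,0,0,0,0.085,-0.02,0,0,0,0,0,0.085,-0.02,0,0,0,0,0,0.085,-0.02,0,0,0,0,0,0.085,0.01,0,0,0,0,0,0.085,0.03,0,0,0,0,0,0.085,0.03,0,0,0,0,0,0.0,0.03,0,0,0,0,0,0.0,0.03,0,0,0,0,0,0.0,0.03,0,0,0,0,0,0.0,0.03,0,0,0,0,0,0.0,0.03,0,0,0,0,0]'

```text
clock: 6.8
tcp_pos: [0.5315, -0.1435, 0.0753]
orientation: [-0.199, 1.559, 0.199]
contact_force: [-0.9, 0.1, 4.1]
grip_width: 0.0112
```

Request:
carry_out --targets '[0.0,-0.004,0,0,0,0,0,0.0,-0.007,0,0,0,0,0,0.0,-0.007,0,0,0,0,0,0.0,-0.007,0,0,0,0,0]'

```text
clock: 7.3
tcp_pos: [0.5314, -0.1434, 0.0822]
orientation: [-0.199, 1.559, 0.199]
contact_force: [0.1, -0.2, -2.0]
grip_width: 0.0111
```

```bash
python3 - <<'E'
from plan import *
a=BOX[2]+np.pi/2
show([])
S=grab("scene",4);S0=cv2.imread("pics/S.png");k=4
for nm,(x,y,W,H) in {"fin rear":(196,207,6,11),"lid right edge":(165,216,14,14),"lid mid":(185,225,20,15),"static hammer":(250,240,20,15)}.items():
    up=lambda i:cv2.resize(i,None,fx=k,fy=k,interpolation=cv2.INTER_CUBIC)
    A=up(cv2.cvtColor(S0[y:y+H,x:x+W],6));b=up(cv2.cvtColor(S[y-6:y+H+6,x-6:x+W+6],6))
    m=cv2.matchTemplate(b,A,cv2.TM_CCOEFF_NORMED);_,v,_,l=cv2.minMaxLoc(m);print(nm,l[0]/k-6,l[1]/k-6,round(v,3))
print(proj("scene",[[.53,-.14,.131]])-proj("scene",[[.53,-.14,.124]]))
E
```

```text
t 7.3 tcp [ 0.5314 -0.1434  0.0822] a0 1.8244 tilt [ 0.002  0.    -1.   ] g 0.0111 F [ 0.1 -0.2 -2. ]
fin rear -0.5 -1.25 0.975
lid right edge -0.5 -1.25 0.92
lid mid -0.75 -1.0 0.992
static hammer 0.0 0.0 0.999
[[-0.36187422 -1.53460799]]
```

Request:
carry_out --targets '[0.0,-0.0005,0,-0.01,0,0,0,0.0,-0.0005,0,-0.02,0,0,0,0.0,-0.0005,0,-0.03,0,0,0,0.0,-0.0005,0,-0.03,0,0,0]'

```text
clock: 8.0
tcp_pos: [0.5012, -0.1514, 0.0827]
orientation: [-0.198, 1.56, 0.198]
contact_force: [0.5, -0.1, -1.6]
grip_width: 0.0106
```

Request:
carry_out --targets '[0.0,0,0,-0.02,0,0,0,0.0,0,0,-0.04,0,0,0,0.0,0,0,-0.05,0,0,0,0.0,0,0,-0.05,0,0,0,0.0,-0.02,0,-0.05,0,0,0,0.0,-0.06,0,-0.05,0,0,0,0.0,-0.1,0,-0.05,0,0,0,0.0,-0.1,0,-0.05,0,0,0]'

```text
clock: 9.0
tcp_pos: [0.456, -0.1643, 0.1857]
orientation: [-0.2, 1.553, 0.197]
contact_force: [0.0, 0.4, -1.5]
grip_width: 0.0112
```

```bash
python3 - <<'E'
from plan import *
a=BOX[2]+np.pi/2
print(onz("top",[(640*.64,290*.64),(600*.64,270*.64),(540*.64,260*.64)],0.))
# lid centre = TCP + .035*box-x dir if a kept
show([(.56,-.36,.18,a),(.56,-.36,.02,a)])
S=grab("scene",1);cv2.imwrite("pics/S3.png",S);cv2.imwrite("pics/T3.png",grab("top",1))
E
```

```text
[[ 0.58357584 -0.448466    0.        ]
 [ 0.62473058 -0.37168224  0.        ]
 [ 0.64514063 -0.25190705  0.        ]]
t 9.0 tcp [ 0.456  -0.1643  0.1857] a0 1.8239 tilt [ 0.009 -0.001 -1.   ] g 0.0112 F [ 0.   0.4 -1.5]
[0.0068, -0.2155, 0.0517] [-0.02, 0.1, 0.03]
[0.1668, -0.2151, 0.0502] [-0.02, 0.1, 0.03]
```

Request:
carry_out --targets '[0.0,0,-0.06,0.02,0,0.1,0,0.0,0,-0.12,0.04,0,0.1,0,0.0,0,-0.18,0.06,0,0.1,0,0.0,0,-0.23,0.068,0,0.1,0,0.0,0,-0.23,0.068,0,0.1,0,0.0,0.06,-0.23,0.068,0,0.1,0,0.0,0.12,-0.23,0.068,0,0.1,0,0.0,0.155,-0.23,0.067,0,0.1,0,0.0,0.165,-0.23,0.067,0,0.1,0,0.0,0.165,-0.23,0.067,0,0.1,0]'

```text
clock: 10.35
tcp_pos: [0.5761, -0.3688, 0.0175]
orientation: [-0.199, 1.568, 0.199]
contact_force: [0.3, 0.4, -0.8]
grip_width: 0.0111
```

```bash
python3 - <<'E'
from plan import *
o,p,q=cur(); print(o["joints"].round(3)); show([(p[0],p[1],.0,1.824)])
T=grab("top",1);S=grab("scene",1)
f=lambda I,x,y,W,H:cv2.convertScaleAbs(cv2.resize(I[y:y+H,x:x+W],(400,600),interpolation=cv2.INTER_CUBIC),alpha=1.4)
cv2.imwrite("pics/p1.png",np.hstack([f(S,70,130,120,180),f(T,300,120,120,180)]))
E
```

```text
[ 0.257  0.715  0.321  1.672 -0.285  0.807  2.529]
t 10.35 tcp [ 0.5761 -0.3688  0.0175] a0 1.8244 tilt [-0.006 -0.001 -1.   ] g 0.0111 F [ 0.3  0.4 -0.8]
[0.0175, -0.0, 0.0001] [0.0, -0.08, -0.01]
```

View pics/p1.png

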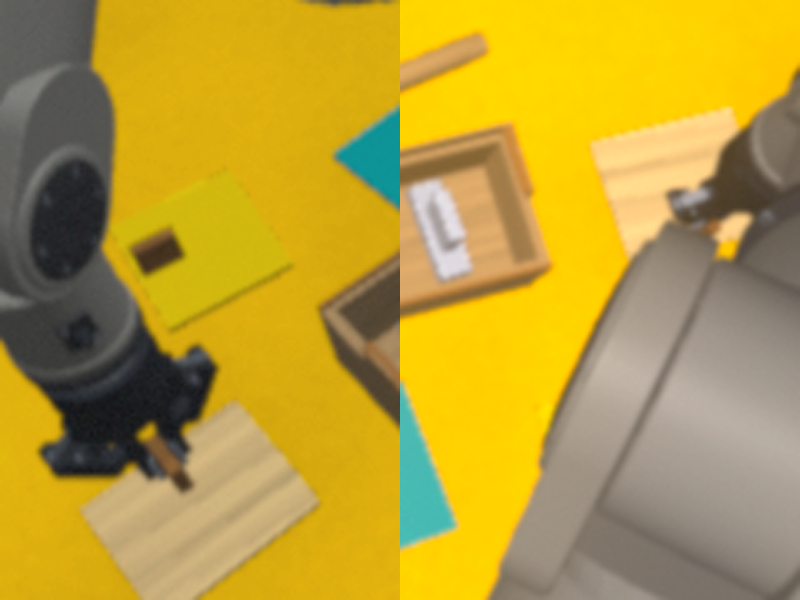

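The lid is held level clear of everything. The gauge is visible in the box at about (443,228) in the right panel. Next I lower to the bench.

Request:
carry_out --targets '[0.0,0.008,0,0,0,-0.08,0,0.0,0.016,0,0,0,-0.08,0,0.0,0.02,0,0,0,-0.08,0,0.0,0.022,0,0,0,-0.08,0,0.0,0.023,0,0,0,-0.08,0,0.0,0.023,0,0,0,-0.08,0]'

```text
clock: 11.2
tcp_pos: [0.5774, -0.37, -0.0035]
orientation: [-0.2, 1.558, 0.197]
contact_force: [-0.3, -0.6, -1.0]
grip_width: 0.0109
```

Request:
carry_out --targets '[0.0,0.003,0,0,0,0,0,0.0,0.005,0,0,0,0,0,0.0,0.005,0,0,0,0,0]'

```text
clock: 11.58
tcp_pos: [0.5777, -0.3702, -0.0067]
orientation: [-0.2, 1.557, 0.197]
contact_force: [-3.6, 2.3, 11.7]
grip_width: 0.011
```

Request:
carry_out --targets '[0.0,-0.001,0,0,0,0,0,0.04,-0.001,0,0,0,0,0,0.085,-0.001,0,0,0,0,0,0.085,-0.001,0,0,0,0,0,0.085,-0.001,0,0,0,0,0,0.085,-0.06,0,0,0,0,0,0.085,-0.12,0,0,0,0,0,0.085,-0.18,0,0,0,0,0,0.085,-0.22,0,0,0,0,0,0.085,-0.22,0,0,0,0,0]'

```text
clock: 12.82
tcp_pos: [0.5786, -0.3716, 0.2178]
orientation: [-0.203, 1.551, 0.194]
contact_force: [0.8, 0.0, -0.1]
grip_width: 0.085
```

```bash
python3 - <<'E'
from plan import *
show([])
T=grab("top",4);S=grab("scene",4)
cv2.imwrite("pics/T5.png",T);cv2.imwrite("pics/S5.png",S)
f=lambda I,x,y,W,H:cv2.convertScaleAbs(cv2.resize(I[y:y+H,x:x+W],(W*8,H*8),interpolation=cv2.INTER_CUBIC),alpha=1.3)
q=np.hstack([f(T,290,160,48,60),f(S,172,190,52,60)])
for i in range(0,100,10):
    cv2.line(q,(i*8+4,0),(i*8+4,480),(255,0,0) ,1)
    if i<60: cv2.line(q,(0,i*8+4),(800,i*8+4),(255,0,0),1)
cv2.imwrite("pics/ga.png",q)
E
```

```text
t 12.82 tcp [ 0.5786 -0.3716  0.2178] a0 1.8236 tilt [ 0.011 -0.004 -1.   ] g 0.085 F [ 0.8  0.  -0.1]
```

View pics/ga.png

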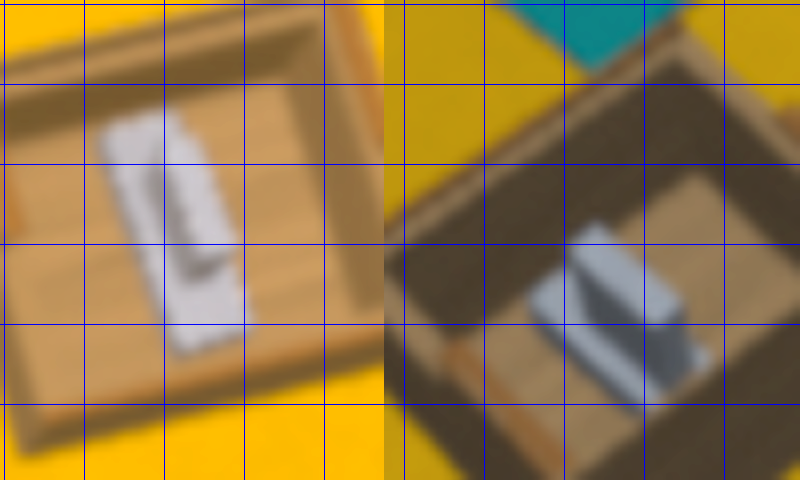

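Gauge found: in the top panel the bar corners are at about (103,130), (180,355) and (253,325). In the scene panel the fin's top corners are (595,222), (565,255), (685,305) and (650,325). I fit its pose next.

```bash
python3 - <<'E'
from fit import *; from plan import *
np.set_printoptions(precision=4,suppress=True)
t,s="top","scene"
g=[(t,(302.4,175.8),(.045,.015,.028)),(t,(312,203.9),(-.045,.015,.028)),(t,(321.1,200.1),(-.045,-.015,.028)),(t,(311,172.6),(.045,-.015,.028)),
(s,(189.5,227),(-.045,-.015,.028)),(s,(204.75,239.75),(.045,-.015,.028)),(s,(212.5,233.9),(.045,.015,.028)),
(s,(197.9,217.3),(-.0225,.007,.076)),(s,(194.1,221.4),(-.0225,-.007,.076)),(s,(209.1,227.6),(.0225,.007,.076)),(s,(204.75,230.1),(.0225,-.007,.076))]
p,e=fit(g,[.56,-.13,.25]);print(p);print(e.T)
for n in(t,s): print(n,fit([k for k in g if k[0]==n],p)[0])
a=p[2]+np.pi/2
show([(p[0],p[1],.2,a),(p[0],p[1],.1,a)])
d=p[:2]-BOX[:2];print("rel box",np.cos(BOX[2])*d[0]+np.sin(BOX[2])*d[1],-np.sin(BOX[2])*d[0]+np.cos(BOX[2])*d[1])
print(r.get_obs()["joints"].round(2))
E
```

```text
[ 0.5664 -0.1371  0.3059]
[[-0.3887 -0.1704  0.1333  0.2725 -0.7164  5.0407  5.3621 -0.174  -0.3007
  -0.4801 -0.0614]
 [ 0.3119 -0.1927  0.7022  0.7108 -0.2744  6.3932  5.3826  0.1621 -0.8549
  -0.4106  0.2979]]
top [ 0.5676 -0.1373  0.3105]
scene [ 0.5652 -0.137   0.3006]
t 13.22 tcp [ 0.5763 -0.3697  0.2121] a0 1.8239 tilt [ 0.003 -0.    -1.   ] g 0.085 F [-0.1  0.3  0.1]
[0.012, 0.2276, 0.0486] [-0.61, 0.03, 0.01]
[0.112, 0.2277, 0.0483] [-0.61, 0.03, 0.01]
rel box 0.0023263354218567636 -0.0043699257196485475
[ 0.21  0.5   0.4   1.54 -0.21  1.14  2.47]
```

Request:
carry_out --targets '[0.045,0,0.06,0.02,0,0,0,0.045,0.012,0.12,0.03,0,0,0,0.045,0.012,0.18,0.04,-0.6,0,0,0.045,0.012,0.228,0.048,-0.6,0,0,0.045,0.012,0.228,0.048,-0.6,0,0,0.045,0.012,0.228,0.048,-0.6,0,0,0.045,0.06,0.228,0.048,-0.6,0,0,0.045,0.1,0.228,0.048,-0.6,0,0,0.045,0.1,0.228,0.048,-0.6,0,0]'

```text
clock: 14.35
tcp_pos: [0.5632, -0.1386, 0.1093]
orientation: [-0.238, 1.562, 0.238]
contact_force: [0.7, 0.6, 0.9]
grip_width: 0.0447
```

```bash
python3 - <<'E'
from plan import *
p=[.5664,-.1371,.306];a=p[2]+np.pi/2
show([(p[0],p[1],.018,a)])
E
```

```text
t 14.35 tcp [ 0.5632 -0.1386  0.1093] a0 1.8734 tilt [-0.004 -0.001 -1.   ] g 0.0447 F [0.7 0.6 0.9]
[0.0913, 0.0004, 0.0039] [-0.04, -0.05, -0.01]
```

Request:
carry_out --targets '[0.045,0.03,0,0.004,0,-0.05,0,0.045,0.06,0,0.004,0,-0.05,0,0.045,0.08,0,0.004,0,-0.05,0,0.045,0.091,0,0.004,0,-0.05,0,0.045,0.091,0,0.004,0,-0.05,0,0.0,0.091,0,0.004,0,-0.05,0,0.0,0.091,0,0.004,0,-0.05,0,0.0,0.091,0,0.004,0,-0.05,0,0.0,0.091,0,0.004,0,-0.05,0]' --squeeze 60

```text
clock: 15.48
tcp_pos: [0.5677, -0.1376, 0.0195]
orientation: [-0.237, 1.555, 0.238]
contact_force: [-0.6, 0.1, 7.3]
grip_width: 0.0129
```

Request:
carry_out --targets '[0.0,-0.02,0,0,0,0,0,0.0,-0.06,0,0,0,0,0,0.0,-0.12,0,0,0,0,0,0.0,-0.18,0,0,0,0,0,0.0,-0.18,0,0,0,0,0,0.0,-0.18,0,0,0,0,0]'

```text
clock: 16.23
tcp_pos: [0.5665, -0.1373, 0.1989]
orientation: [-0.237, 1.556, 0.238]
contact_force: [-0.4, -0.7, -2.3]
grip_width: 0.0127
```

```bash
python3 - <<'E'
from plan import *
x,y=w(JIG,-.01,-.020);a=JIG[2]+np.pi/2;print(x,y)
show([(x,y,.2,a)])
E
```

```text
0.5249325677229371 0.23645026676723074
t 16.23 tcp [ 0.5665 -0.1373  0.1989] a0 1.8738 tilt [ 0.001  0.001 -1.   ] g 0.0127 F [-0.4 -0.7 -2.3]
[-0.0008, 0.3691, 0.0719] [6.22, 0.02, -0.01]
```

Request:
carry_out --targets '[0.0,0,0.06,0.02,1,0,0,0.0,0,0.12,0.03,2,0,0,0.0,0,0.18,0.04,3,0,0,0.0,0,0.24,0.05,4,0,0,0.0,0,0.3,0.06,5,0,0,0.0,-0.001,0.369,0.072,6.2,0,0,0.0,-0.001,0.369,0.072,6.2,0,0,0.0,-0.001,0.369,0.072,6.2,0,0,0.0,-0.001,0.369,0.072,6.2,0,0]'

```text
clock: 17.35
tcp_pos: [0.5252, 0.2339, 0.1993]
orientation: [0.188, 1.562, -0.19]
contact_force: [-0.1, -0.2, -1.9]
grip_width: 0.0131
```

```bash
python3 - <<'E'
from plan import *
x,y=w(JIG,-.01,-.020);a=JIG[2]+np.pi/2
show([(x,y,.06,a),(x,y,.03,a)])
E
```

```text
t 17.35 tcp [0.5252 0.2339 0.1993] a0 1.3302 tilt [-0.    -0.001 -1.   ] g 0.0131 F [-0.1 -0.2 -1.9]
[0.1393, 0.0025, -0.0009] [-0.01, 0.0, 0.01]
[0.1693, 0.0026, -0.0009] [-0.01, 0.0, 0.01]
```

Request:
carry_out --targets '[0.0,0.05,0.002,-0.001,0,0,0,0.0,0.1,0.002,-0.001,0,0,0,0.0,0.139,0.0025,-0.001,0,0,0,0.0,0.145,0.0025,-0.001,0,0,0,0.0,0.145,0.0025,-0.001,0,0,0]'

```text
clock: 17.98
tcp_pos: [0.5257, 0.2355, 0.0551]
orientation: [0.19, 1.562, -0.191]
contact_force: [0.0, 0.2, -1.1]
grip_width: 0.0128
```

```bash
python3 - <<'E'
from plan import *
x,y=w(JIG,-.01,-.020);a=JIG[2]+np.pi/2
show([(x,y,.03,a),(x,y,.026,a)])
S=grab("scene",4)
q=np.hstack([cv2.resize(S[135:225,265:365],(800,720),interpolation=cv2.INTER_CUBIC)])
q=cv2.convertScaleAbs(q,alpha=1.5)[:600]
cv2.imwrite("pics/last.png",q)
# gauge bottom edge of predicted
for L in((.035,-.035,.0485),(.035,-.005,.0485),(-.055,-.035,.0485)): print(proj("scene",[[*w(JIG,L[0],L[1]),L[2]-.01]]))
E
```

```text
t 17.98 tcp [0.5257 0.2355 0.0551] a0 1.3284 tilt [ 0.001 -0.001 -1.   ] g 0.0128 F [ 0.   0.2 -1.1]
[0.0251, 0.0008, -0.001] [-0.03, 0.01, 0.01]
[0.0291, 0.0008, -0.001] [-0.03, 0.01, 0.01]
[[306.16550985 184.69208684]]
[[315.22511743 182.80939203]]
[[296.7447146  163.77092773]]
```

View pics/last.png

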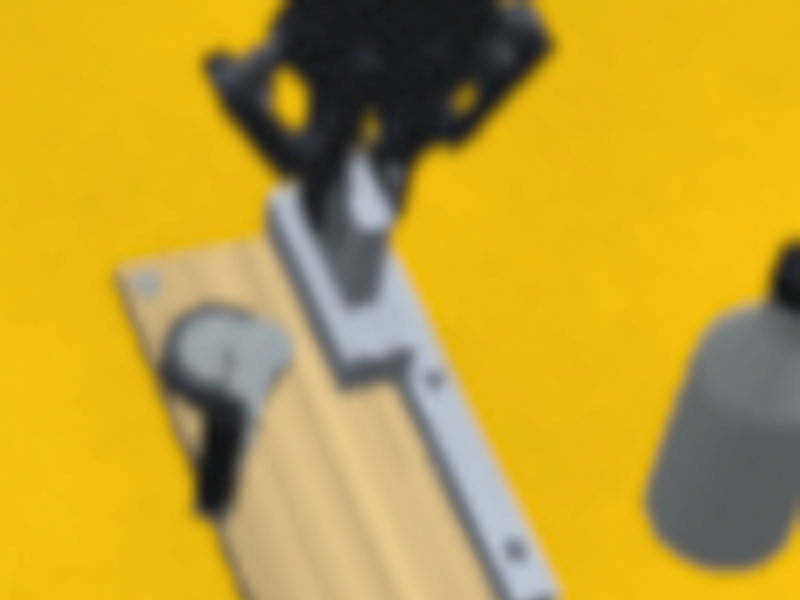

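The gauge hangs level over the plate. Its end face is at (340–410, 355–385), just inboard of the fence, with the roller at (225,350) clear of it. Next I lower it.

Request:
carry_out --targets '[0.0,0.01,0,-0.001,0,0,0,0.0,0.018,0,-0.001,0,0,0,0.0,0.024,0,-0.001,0,0,0,0.0,0.026,0,-0.001,0,0,0,0.0,0.026,0,-0.001,0,0,0]'

```text
clock: 18.8
tcp_pos: [0.5251, 0.237, 0.0298]
orientation: [0.19, 1.56, -0.188]
contact_force: [0.3, -0.1, -2.0]
grip_width: 0.0127
```

Request:
carry_out --targets '[0.0,0.002,0,0,0,0,0,0.0,0.004,0,0,0,0,0,0.0,0.004,0,0,0,0,0,0.0,0.004,0,0,0,0,0]'

```text
clock: 19.3
tcp_pos: [0.525, 0.237, 0.0258]
orientation: [0.19, 1.56, -0.188]
contact_force: [0.4, 0.7, -1.8]
grip_width: 0.0126
```

Request:
carry_out --targets '[0.0,0,0.001,0,0,0,0,0.0,0,0.002,0,0,0,0,0.0,0,0.003,0,0,0,0,0.0,0,0.003,0,0,0,0]'

```text
clock: 19.8
tcp_pos: [0.5258, 0.2401, 0.0259]
orientation: [0.19, 1.56, -0.188]
contact_force: [0.4, 0.3, -2.2]
grip_width: 0.0132
```

Request:
carry_out --targets '[0.0,0,0.001,0,0,0,0,0.0,0,0.002,0,0,0,0,0.0,0,0.002,0,0,0,0]'

```text
clock: 20.18
tcp_pos: [0.5261, 0.2416, 0.0258]
orientation: [0.19, 1.561, -0.189]
contact_force: [-0.9, -1.6, -0.8]
grip_width: 0.013
```

Request:
carry_out --targets '[0.0,0.001,0,0,0,0,0,0.0,0.002,0,0,0,0,0,0.0,0.002,0,0,0,0,0]'

```text
clock: 20.55
tcp_pos: [0.5262, 0.2417, 0.0255]
orientation: [0.19, 1.561, -0.189]
contact_force: [-6.1, -3.1, 16.6]
grip_width: 0.0131
```

Request:
carry_out --targets '[0.0,-0.0015,0,0,0,0,0,0.045,-0.0015,0,0,0,0,0,0.045,-0.0015,0,0,0,0,0,0.045,-0.0015,0,0,0,0,0,0.045,-0.05,0,0,0,0,0,0.045,-0.11,0,0,0,0,0,0.045,-0.12,0,0,0,0,0]'

```text
clock: 21.42
tcp_pos: [0.5287, 0.2428, 0.1497]
orientation: [0.194, 1.555, -0.185]
contact_force: [0.1, -0.2, 0.8]
grip_width: 0.045
```

```bash
cat >> plan.py <<'E'
JIG=np.array([.5394,.2535,-.240])
def jl(p,F=JIG):
    c,s=np.cos(F[2]),np.sin(F[2]);d=np.array(p[:2])-F[:2];return np.array([c*d[0]+s*d[1],-s*d[0]+c*d[1]])
def cam_state():
    o,p,q=cur();l=jl(p)-[0,-.054];f=np.array(o["contact_force"]);c,s=np.cos(JIG[2]),np.sin(JIG[2])
    th=np.arctan2(-l[1],l[0]);F=np.array([c*f[0]+s*f[1],-s*f[0]+c*f[1]])
    print("theta",th.round(3),"rad",np.hypot(*l).round(4),"F jig",F.round(2),"tangential(cw)",(F@[-np.sin(th),-np.cos(th)]).round(2))
E
python3 - <<'E'
from plan import *
# gauge+post check in the scene/top views: dark post blob
S=grab("scene",4);T=grab("top",4)
cv2.imwrite("pics/S6.png",S);cv2.imwrite("pics/T6.png",T)
for n,I in(("top",T),("scene",S)):
    print(n,"post pred base/top",proj(n,[[*w(JIG,.068,-.0965),z] for z in(.036,.092)]).round(1).tolist())
h=cv2.cvtColor(S,cv2.COLOR_BGR2HSV)[170:202,284:300];g=S[170:202,284:300].max(2)
m=(g<60);ys,xs=np.nonzero(m);print("scene dark",[(284+xs[ys==y].mean().round(1),170+y,len(xs[ys==y])) for y in range(0,32,2) if (ys==y).any()])
x,y=w(JIG,.068,-.0965)
a=JIG[2]+.5
show([(x,y,.13,a),(x,y,.037,a)])
E
```

```text
top post pred base/top [[218.8, 182.1], [217.2, 177.1]]
scene post pred base/top [[290.6, 197.4], [292.3, 185.9]]
scene dark [(np.float64(285.5), 180, 2), (np.float64(286.5), 182, 4), (np.float64(290.5), 184, 6), (np.float64(292.5), 186, 6), (np.float64(293.0), 188, 5), (np.float64(292.0), 190, 5), (np.float64(292.0), 192, 5), (np.float64(291.5), 194, 4), (np.float64(291.5), 196, 4), (np.float64(291.0), 198, 3)]
t 21.82 tcp [0.5251 0.2411 0.144 ] a0 1.3293 tilt [-0.001 -0.001 -1.   ] g 0.045 F [-0.1  0.4 -0.2]
[0.014, -0.0809, 0.079] [12.25, 0.0, 0.01]
[0.107, -0.0808, 0.0791] [12.25, 0.0, 0.01]
```

Request:
carry_out --targets '[0.045,0.004,-0.02,0.02,2,0,0,0.045,0.008,-0.04,0.04,4,0,0,0.045,0.014,-0.06,0.06,6,0,0,0.045,0.014,-0.081,0.079,8,0,0,0.045,0.014,-0.081,0.079,10,0,0,0.045,0.014,-0.081,0.079,12.2,0,0,0.045,0.014,-0.081,0.079,12.2,0,0,0.045,0.014,-0.081,0.079,12.2,0,0]'

```text
clock: 22.82
tcp_pos: [0.5822, 0.1436, 0.1296]
orientation: [1.008, 1.325, -1.011]
contact_force: [0.3, -0.6, -0.4]
grip_width: 0.0446
```

```bash
python3 - <<'E'
from plan import *
x,y=w(JIG,.068,-.0965)
show([(x,y,.037,JIG[2]+.5)])
E
```

```text
t 22.82 tcp [0.5822 0.1436 0.1296] a0 0.2685 tilt [-0.001 -0.001 -1.   ] g 0.0446 F [ 0.3 -0.6 -0.4]
[0.0926, 0.0004, -0.0] [0.1, 0.01, 0.02]
```

Request:
carry_out --targets '[0.045,0.03,0,0,0,0,0,0.045,0.06,0,0,0,0,0,0.045,0.08,0,0,0,0,0,0.045,0.092,0,0,0,0,0,0.045,0.092,0,0,0,0,0,0.0,0.092,0,0,0,0,0,0.0,0.092,0,0,0,0,0,0.0,0.092,0,0,0,0,0,0.0,0.092,0,0,0,0,0]' --squeeze 25

```text
clock: 23.95
tcp_pos: [0.5831, 0.1436, 0.0386]
orientation: [1.009, 1.323, -1.009]
contact_force: [0.4, -0.7, 6.3]
grip_width: 0.0171
```

```bash
python3 - <<'E'
from plan import *
show([]);cam_state()
o,p,q=cur();l=jl(p)-[0,-.054];th0=np.arctan2(-l[1],l[0])
for th in(.75,.95,1.15,1.35,1.48): show_=None; x,y=w(JIG,.08*np.cos(th),-.054-.08*np.sin(th)); print(th,q.inv().apply(np.array([x,y,p[2]])-p).round(4))
E
```

```text
t 23.95 tcp [0.5831 0.1436 0.0386] a0 0.2685 tilt [ 0.001 -0.001 -1.   ] g 0.0171 F [ 0.4 -0.7  6.3]
theta 0.553 rad 0.0806 F jig [ 0.52 -0.59] tangential(cw) 0.23
0.75 [-0.     -0.0147  0.0058]
0.95 [-0.     -0.0303  0.0091]
1.15 [-0.     -0.0463  0.0093]
1.35 [-0.     -0.062   0.0064]
1.48 [-0.     -0.0718  0.0028]
```

Request:
carry_out --targets '[0.0,0,-0.0075,0.003,0,0,0,0.0,0,-0.0147,0.0058,0,0,0,0.0,0,-0.0225,0.0078,0,0,0,0.0,0,-0.0303,0.0091,0,0,0,0.0,0,-0.0385,0.0095,0,0,0,0.0,0,-0.0463,0.0093,0,0,0,0.0,0,-0.054,0.0082,0,0,0,0.0,0,-0.062,0.0064,0,0,0,0.0,0,-0.062,0.0064,0,0,0,0.0,0,-0.062,0.0064,0,0,0]'

```text
clock: 25.2
tcp_pos: [0.5251, 0.1195, 0.0386]
orientation: [1.009, 1.322, -1.011]
contact_force: [0.1, -4.8, 2.6]
grip_width: 0.017
```

```bash
python3 - <<'E'
from plan import *
show([]);cam_state()
o,p,q=cur()
for th in(1.40,1.45,1.5,1.55,1.6,1.65): x,y=w(JIG,.08*np.cos(th),-.054-.08*np.sin(th)); print(th,q.inv().apply(np.array([x,y,p[2]])-p).round(4))
E
```

```text
t 25.2 tcp [0.5251 0.1195 0.0386] a0 0.2669 tilt [ 0.001 -0.002 -1.   ] g 0.017 F [ 0.1 -4.8  2.6]
theta 1.349 rad 0.0816 F jig [ 1.23 -4.63] tangential(cw) -0.18
1.4 [-0.     -0.0034 -0.0028]
1.45 [-0.     -0.0072 -0.0042]
1.5 [-0.     -0.0108 -0.0058]
1.55 [-0.     -0.0144 -0.0076]
1.6 [-0.     -0.0179 -0.0095]
1.65 [-0.     -0.0213 -0.0117]
```

Request:
carry_out --targets '[0.0,0,-0.0034,-0.0022,0,0,0,0.0,0,-0.0072,-0.004,0,0,0,0.0,0,-0.0108,-0.0058,0,0,0,0.0,0,-0.0108,-0.0058,0,0,0]'

```text
clock: 25.7
tcp_pos: [0.5128, 0.1221, 0.0387]
orientation: [1.009, 1.322, -1.011]
contact_force: [0.9, -3.0, -0.1]
grip_width: 0.0168
```

```bash
python3 - <<'E'
from plan import *
cam_state()
o,p,q=cur();print(o["moment"].round(2))
for th in(1.54,1.58,1.62): x,y=w(JIG,.0808*np.cos(th),-.054-.0808*np.sin(th)); print(th,q.inv().apply(np.array([x,y,p[2]])-p).round(4))
E
```

```text
theta 1.504 rad 0.0801 F jig [ 1.58 -2.72] tangential(cw) -1.4
[-0.69 -0.38 -0.19]
1.54 [-0.     -0.0029 -0.0007]
1.58 [-0.     -0.0057 -0.0022]
1.62 [-0.     -0.0085 -0.0039]
```

Request:
carry_out --targets '[0.0,0,-0.0015,-0.0005,0,0,0,0.0,0,-0.0029,-0.001,0,0,0,0.0,0,-0.0029,-0.001,0,0,0]'

```text
clock: 26.08
tcp_pos: [0.5106, 0.1224, 0.0387]
orientation: [1.01, 1.321, -1.01]
contact_force: [5.3, -2.7, -2.9]
grip_width: 0.0171
```

```bash
python3 - <<'E'
from plan import *
cam_state()
o,p,q=cur();print(o["moment"].round(2))
for th in(1.58,1.62,1.66): x,y=w(JIG,.0805*np.cos(th),-.054-.0805*np.sin(th)); print(th,q.inv().apply(np.array([x,y,p[2]])-p).round(4))
E
```

```text
theta 1.531 rad 0.0802 F jig [ 5.79 -1.37] tangential(cw) -5.73
[-0.54 -1.13 -0.36]
1.58 [-0.     -0.0036 -0.0016]
1.62 [-0.     -0.0064 -0.0033]
1.66 [-0.     -0.0091 -0.005 ]
```

Request:
carry_out --targets '[0.0,0,0.001,0,0,0,0,0.0,0,0.001,0,0,0,0,0.0,0,0.001,0,0,0,0]'

```text
clock: 26.45
tcp_pos: [0.511, 0.1225, 0.0387]
orientation: [1.009, 1.322, -1.011]
contact_force: [-0.5, -3.8, 2.0]
grip_width: 0.0172
```

```bash
python3 - <<'E'
from plan import *
cam_state()
E
```

```text
theta 1.527 rad 0.0801 F jig [ 0.45 -3.83] tangential(cw) -0.29
```

Request:
carry_out --targets '[0.045,0,0,0,0,0,0,0.045,0,0,0,0,0,0,0.045,0,0,0,0,0,0,0.045,-0.05,0,0,0,0,0,0.045,-0.1,0,0,0,0,0,0.045,-0.1,0,0,0,0,0]'

```text
clock: 27.2
tcp_pos: [0.5135, 0.1236, 0.1422]
orientation: [1.014, 1.319, -1.005]
contact_force: [-0.2, -0.1, -0.8]
grip_width: 0.0451
```

```bash
python3 - <<'E'
from plan import *
np.set_printoptions(precision=1,suppress=True)
show([(.5262,.2417,.138,1.331),(.5262,.2417,.029,1.331)])
S=grab("scene",4);cv2.imwrite("pics/S7.png",S)
A=cv2.imread("pics/S6.png")  # gauge before cam turned, arm elsewhere
up=lambda i:cv2.resize(i,None,fx=4,fy=4,interpolation=cv2.INTER_CUBIC)
u=proj("scene",[[*w(JIG,x,y),z] for x,y,z in((-.01,-.015,.082),(.035,-.03,.034),(.035,0,.034))]);print(u)
for c in u:
    x,y=(c-[6,6]).round().astype(int)
    m=cv2.matchTemplate(up(S[y-5:y+17,x-5:x+17]),up(A[y:y+12,x:x+12]),cv2.TM_CCOEFF_NORMED);_,v,_,l=cv2.minMaxLoc(m);print("shift",l[0]/4-5,l[1]/4-5,round(v,3))
E
```

```text
t 27.2 tcp [0.5 0.1 0.1] a0 0.2669 tilt [ 0.  0. -1.] g 0.0451 F [-0.2 -0.1 -0.8]
[0.0045, 0.0433, -0.1105] [-12.19, 0.05, -0.07]
[0.1134, 0.0425, -0.1106] [-12.19, 0.05, -0.07]
[[309.  163.6]
 [307.5 185.3]
 [316.5 183.4]]
shift 0.0 0.0 0.998
shift 0.0 0.0 0.97
shift 0.0 0.0 0.998
```

Request:
carry_out --targets '[0.045,0.002,0.01,-0.03,-2,0,0,0.045,0.004,0.02,-0.06,-4,0,0,0.045,0.0045,0.03,-0.08,-6,0,0,0.045,0.0045,0.043,-0.11,-8,0,0,0.045,0.0045,0.043,-0.11,-10,0,0,0.045,0.0045,0.043,-0.11,-12.2,0,0,0.045,0.0045,0.043,-0.11,-12.2,0,0,0.045,0.0045,0.043,-0.11,-12.2,0,0]'

```text
clock: 28.4
tcp_pos: [0.5219, 0.2398, 0.1321]
orientation: [0.188, 1.564, -0.193]
contact_force: [-0.6, 0.0, 0.1]
grip_width: 0.0448
```

```bash
python3 - <<'E'
from plan import *
show([(.5262,.2417,.0285,1.3302)])
E
```

```text
t 28.4 tcp [0.5219 0.2398 0.1321] a0 1.328 tilt [-0.002 -0.003 -1.   ] g 0.0448 F [-0.6  0.   0.1]
[0.1036, 0.0033, 0.0039] [-0.02, -0.02, 0.04]
```

Request:
carry_out --targets '[0.045,0.03,0.003,0.004,0,0,0,0.045,0.06,0.003,0.004,0,0,0,0.045,0.09,0.003,0.004,0,0,0,0.045,0.103,0.003,0.004,0,0,0,0.045,0.103,0.003,0.004,0,0,0,0.045,0.103,0.003,0.004,0,0,0]'

```text
clock: 29.15
tcp_pos: [0.5271, 0.2417, 0.0301]
orientation: [0.189, 1.563, -0.193]
contact_force: [0.8, -0.7, -0.1]
grip_width: 0.0448
```

```bash
python3 - <<'E'
from plan import *
show([(.5262,.2417,.0285,1.3302)])
E
```

```text
t 29.15 tcp [0.5271 0.2417 0.0301] a0 1.3273 tilt [-0.001 -0.003 -1.   ] g 0.0448 F [ 0.8 -0.7 -0.1]
[0.0016, -0.0002, -0.0009] [-0.03, -0.0, 0.03]
```

Request:
carry_out --targets '[0.03,0,0,0,0,0,0,0.02,0,0,0,0,0,0,0.01,0,0,0,0,0,0,0.0,0,0,0,0,0,0,0.0,0,0,0,0,0,0]' --squeeze 30

```text
clock: 29.78
tcp_pos: [0.5274, 0.2416, 0.0308]
orientation: [0.189, 1.563, -0.193]
contact_force: [-1.2, -1.1, 6.8]
grip_width: 0.0131
```

Request:
carry_out --targets '[0.0,0,0,0.004,0,0,0,0.0,0,0,0.009,0,0,0,0.0,0,0,0.014,0,0,0,0.0,0,0,0.014,0,0,0]'

```text
clock: 30.28
tcp_pos: [0.5305, 0.2406, 0.0313]
orientation: [0.186, 1.582, -0.192]
contact_force: [-30.9, 1.5, 34.1]
grip_width: 0.0137
```

```bash
python3 - <<'E'
from plan import *
show([]);o,p,q=cur();print(jl(p),"F tool",q.inv().apply(o["contact_force"]).round(1))
E
```

```text
t 30.27 tcp [0.5305 0.2406 0.0313] a0 1.3309 tilt [-0.019 -0.002 -1.   ] g 0.0137 F [-30.9   1.5  34.1]
[-0.00555557 -0.01461916] F tool [-33.5  -6.1 -30.9]
```

Request:
carry_out --targets '[0.0,-0.001,0,0.002,0,0.2,0,0.0,-0.0015,0,0.002,0,0.2,0,0.0,-0.0015,0,0.002,0,0.2,0]'

```text
clock: 30.65
tcp_pos: [0.5303, 0.2406, 0.0324]
orientation: [0.187, 1.603, -0.191]
contact_force: [-6.2, 0.3, 4.5]
grip_width: 0.0134
```

```bash
python3 - <<'E'
from plan import *
show([]);o,p,q=cur();print(jl(p),"F tool",q.inv().apply(o["contact_force"]).round(1),o["moment"])
E
```

```text
t 30.65 tcp [0.5303 0.2406 0.0324] a0 1.3313 tilt [-0.04   0.002 -0.999] g 0.0134 F [-6.2  0.3  4.5]
[-0.00575387 -0.01470775] F tool [-4.3 -1.2 -6.3] [ 0.29046962  1.41409848 -0.05474411]
```

Request:
carry_out --targets '[0.0,-0.0005,0,0,0,-0.25,0,0.0,-0.001,0,0,0,-0.46,0,0.0,-0.001,0,0,0,-0.46,0]'

```text
clock: 31.02
tcp_pos: [0.5302, 0.2406, 0.0331]
orientation: [0.181, 1.562, -0.194]
contact_force: [0.3, 1.7, -6.2]
grip_width: 0.0131
```

```bash
python3 - <<'E'
from plan import *
show([]);o,p,q=cur();print(jl(p),"F tool",q.inv().apply(o["contact_force"]).round(1),o["moment"].round(2))
np.set_printoptions(precision=2,suppress=True)
S=grab("scene",4);cv2.imwrite("pics/S8.png",S);A=cv2.imread("pics/S6.png")
up=lambda i:cv2.resize(i,None,fx=4,fy=4,interpolation=cv2.INTER_CUBIC)
u=proj("scene",[[*w(JIG,x,y),z] for x,y,z in((.0125,-.015,.07),(.035,-.03,.03),(.035,0,.03),(-.014,-.08,.03))])
for c in u:
    x,y=(c-[5,5]).round().astype(int)
    m=cv2.matchTemplate(up(S[y-5:y+15,x-5:x+15]),up(A[y:y+10,x:x+10]),cv2.TM_CCOEFF_NORMED);_,v,_,l=cv2.minMaxLoc(m);print(c,"shift",l[0]/4-5,l[1]/4-5,round(v,3))
print("3mm in x ->",proj("scene",[[*w(JIG,.038,0),.03]])-proj("scene",[[*w(JIG,.035,0),.03]]))
E
```

```text
t 31.02 tcp [0.5302 0.2406 0.0331] a0 1.3317 tilt [-0.001 -0.008 -1.   ] g 0.0131 F [ 0.3  1.7 -6.2]
[-0.00590439 -0.01472995] F tool [ 6.2  1.7 -0.1] [ 0.32 -0.31 -0.11]
[311.05 171.51] shift 0.25 0.25 0.941
[307.34 186.08] shift 0.25 -0.25 0.99
[316.33 184.2 ] shift 0.0 0.0 0.989
[287.28 177.48] shift 3.5 -3.5 0.711
3mm in x -> [[0.34 0.72]]
```

Request:
carry_out --targets '[0.0,0,0,0.003,0,0,0,0.0,0,0,0.005,0,0,0,0.0,0,0,0.007,0,0,0]'

```text
clock: 31.6
tcp_pos: [0.5366, 0.239, 0.033]
orientation: [0.182, 1.564, -0.194]
contact_force: [-3.6, 2.1, -3.8]
grip_width: 0.0136
```

```bash
python3 - <<'E'
from plan import *
show([]);o,p,q=cur();print(jl(p),"F tool",q.inv().apply(o["contact_force"]).round(1),o["moment"].round(2))
E
```

```text
t 31.6 tcp [0.5366 0.239  0.033 ] a0 1.3314 tilt [-0.003 -0.008 -1.   ] g 0.0136 F [-3.6  2.1 -3.8]
[ 0.00070445 -0.01473884] F tool [ 3.8  1.2 -4. ] [ 0.61  0.88 -0.06]
```

Request:
carry_out --targets '[0.0,0,0,0.005,0,0,0,0.0,0,0,0.01,0,0,0,0.0,0,0,0.015,0,0,0,0.0,0,0,0.02,0,0,0,0.0,0,0,0.025,0,0,0,0.0,0,0,0.03,0,0,0,0.0,0,0,0.033,0,0,0,0.0,0,0,0.033,0,0,0]'

```text
clock: 32.6
tcp_pos: [0.5704, 0.2306, 0.0336]
orientation: [0.183, 1.561, -0.194]
contact_force: [0.4, 0.7, -1.0]
grip_width: 0.0134
```

```bash
python3 - <<'E'
from plan import *
show([]);o,p,q=cur();print(jl(p),"F tool",q.inv().apply(o["contact_force"]).round(1),o["moment"].round(2))
np.set_printoptions(precision=2,suppress=True)
S=grab("scene",4);cv2.imwrite("pics/S9.png",S);A=cv2.imread("pics/S6.png")
up=lambda i:cv2.resize(i,None,fx=4,fy=4,interpolation=cv2.INTER_CUBIC)
for L in((.0125,-.015,.07),(.035,-.03,.03),(.035,0,.03)):
    c=proj("scene",[[*w(JIG,*L[:2]),L[2]]])[0];x,y=(c-[5,5]).round().astype(int)
    m=cv2.matchTemplate(up(S[y-5:y+25,x-5:x+25]),up(A[y:y+10,x:x+10]),cv2.TM_CCOEFF_NORMED);_,v,_,l=cv2.minMaxLoc(m)
    n=proj("scene",[[*w(JIG,L[0]+.035,L[1]),L[2]]])[0];print("shift",l[0]/4-5,l[1]/4-5,round(v,3),"pred for +35mm",n-c)
E
```

```text
t 32.6 tcp [0.5704 0.2306 0.0336] a0 1.3306 tilt [ 0.    -0.008 -1.   ] g 0.0134 F [ 0.4  0.7 -1. ]
[ 0.03558961 -0.01482907] F tool [1.  0.8 0.2] [ 0.16 -0.06  0.05]
shift 5.25 10.25 0.943 pred for +35mm [4.04 8.51]
shift 4.75 9.75 0.991 pred for +35mm [3.91 8.66]
shift 4.75 9.75 0.957 pred for +35mm [4.06 8.58]
```

Request:
carry_out --targets '[0.0,0,0,0.004,0,0,0,0.0,0,0,0.009,0,0,0,0.0,0,0,0.014,0,0,0,0.0,0,0,0.019,0,0,0,0.0,0,0,0.024,0,0,0,0.0,0,0,0.029,0,0,0,0.0,0,0,0.033,0,0,0,0.0,0,0,0.033,0,0,0,0.0,0.001,0,0.033,0,0,0,0.0,0.002,0,0.033,0,0,0,0.0,0.002,0,0.033,0,0,0]'

```text
clock: 34.17
tcp_pos: [0.6009, 0.2233, 0.0311]
orientation: [0.182, 1.564, -0.194]
contact_force: [0.3, 0.0, -2.0]
grip_width: 0.0135
```

Request:
carry_out --targets '[0.0,0.0005,0,0,0,0,0,0.0,0.0012,0,0,0,0,0,0.0,0.0012,0,0,0,0,0]'

```text
clock: 34.55
tcp_pos: [0.6009, 0.2233, 0.0307]
orientation: [0.182, 1.564, -0.194]
contact_force: [-4.0, -1.0, 4.9]
grip_width: 0.0133
```

Request:
carry_out --targets '[0.02,0,0,0,0,0,0,0.03,0,0,0,0,0,0,0.045,0,0,0,0,0,0,0.045,0,0,0,0,0,0,0.045,-0.03,0,0,0,0,0,0.045,-0.09,0,0,0,0,0,0.045,-0.15,0,0,0,0,0,0.045,-0.16,0,-0.06,0,0,0,0.045,-0.16,0,-0.12,0,0,0,0.045,-0.16,0,-0.12,0,0,0,0.045,-0.16,0,-0.12,0,0,0]'

```text
clock: 35.92
tcp_pos: [0.485, 0.253, 0.1911]
orientation: [0.182, 1.563, -0.193]
contact_force: [0.3, 0.1, -0.2]
grip_width: 0.0449
```

```bash
python3 - <<'E'
from plan import *
show([]);np.set_printoptions(precision=2,suppress=True)
S=grab("scene",4);cv2.imwrite("pics/S10.png",S);A=cv2.imread("pics/S6.png");S0=cv2.imread("pics/S.png")
up=lambda i:cv2.resize(i,None,fx=4,fy=4,interpolation=cv2.INTER_CUBIC)
for L in((.0125,-.015,.07),(.035,-.03,.03),(.035,0,.03)):
    c=proj("scene",[[*w(JIG,*L[:2]),L[2]]])[0];x,y=(c-[5,5]).round().astype(int)
    m=cv2.matchTemplate(up(S[y-5:y+35,x-5:x+25]),up(A[y:y+10,x:x+10]),cv2.TM_CCOEFF_NORMED);_,v,_,l=cv2.minMaxLoc(m)
    n=proj("scene",[[*w(JIG,L[0]+.07,L[1]),L[2]]])[0];print("gauge shift",l[0]/4-5,l[1]/4-5,round(v,3),"pred +70mm",n-c)
def cmp(nm,A,B,x,y,W,H):
    m=cv2.matchTemplate(up(B[y-5:y+H+5,x-5:x+W+5]),up(A[y:y+H,x:x+W]),cv2.TM_CCOEFF_NORMED);_,v,_,l=cv2.minMaxLoc(m);print(nm,l[0]/4-5,l[1]/4-5,round(v,3))
cmp("bottle",S0,S,345,165,30,42);cmp("tape",S0,S,226,193,34,32);cmp("hammer",S0,S,213,235,66,68)
cmp("roller/lever since cam set",cv2.imread("pics/S7.png"),S,278,165,22,22)
cmp("lid since release",cv2.imread("pics/S5.png"),S,100,255,60,50)
E
```

```text
t 35.92 tcp [0.485  0.253  0.1911] a0 1.3316 tilt [-0.001 -0.007 -1.   ] g 0.0449 F [ 0.3  0.1 -0.2]
gauge shift 8.5 18.5 0.987 pred +70mm [ 8.24 17.35]
gauge shift 8.25 18.5 0.992 pred +70mm [ 7.97 17.65]
gauge shift 8.75 18.5 0.903 pred +70mm [ 8.28 17.49]
bottle 0.0 0.0 1.0
tape 0.25 0.0 0.89
hammer 0.0 0.0 1.0
roller/lever since cam set 0.0 0.0 0.974
lid since release 0.0 0.0 1.0
```

```bash
python3 -c "
from bench import r
print(r.hand_in(), r.get_obs()['clock'])"
```

```text
the job is handed in; nothing more can be done
the job is handed in; nothing more can be done
```

The whole job is done and handed in at about 36 s of the 72 s; no verdict was reported.

**What I did**
- **Lid:** lifted it about 7 mm over the lip, drew it 80 mm out to the front, and laid it handle up on the clear bench to the right of the box.
- **Gauge:** stood it on the plate against the fence.
- **Roller:** turned the lever clockwise to about 1.53 rad, where the force on the post rose as the roller met the gauge, then eased off.
- **Slide:** drew the gauge out along the fence and released it.

**Last checks**
- **Gauge:** the scene camera puts it about 73 mm further along, so its middle is roughly 63 mm past the pivot.
- **Roller and lid:** neither has moved since it was set or laid down.
- **Bottle and hammer:** unmoved.
- **Tape roll:** showed a 0.25 px difference, but with a poorer image match (0.89). I take it as unmoved.

**What went wrong or disagreed**
- **First lid grasp:** it closed on air. The finger tips sat about 25 mm higher than the reported tool position, so I went lower and gripped on the second try.
- **First slide:** it stalled at about 31 N sideways and 34 N down, below the 40 N and 120 N limits. The tool leaned up to about 0.04 rad, and the grip slipped about 4 mm on the fin. After I straightened the tool and eased it upward, the gauge slid at about 4 N, possibly riding a few tenths of a millimetre to 1–2 mm off the plate, which the height tolerance allows.
- **Roller gap:** I judged it by contact. The lever angle gives about 31 mm against the 30 mm wanted, both within the allowed 28.5 to 32 mm.
- **Lid flatness:** judged only from pressing it onto the bench at about 12 N and from it not moving afterwards.

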